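# Put the spanner and the screwdriver away in the bench drawer

## Robot

A 7-joint arm with a two-finger parallel gripper is mounted at the origin on the work surface. World frame = base frame: x ahead of the robot, y to its left, z up, the work surface at z = 0. Lengths are in m, angles in rad, forces in N, time in s.
With the tool pointing down it reaches from about 0.425 to 1.025 m from the base axis. Payload 9.4 kg.
Tool frame: the origin (TCP) lies midway between the tips of the shut fingers; the grasp point (between the pads) lies 19 mm behind it; z points along the fingers, y is the line along which they close (so a half turn about z gives the same grasp; the last joint's range is limited). The gripper opens to 93 mm and grips with 3 to 60 N. Pads are 15 mm wide; open, the fingers measure 128 mm over their backs; the gripper's body (75 mm by 188 mm) begins 65 mm behind the grasp point.
Start: joints at [1.168, 0.599, -0.003, 1.599, 0.002, 0.943, -0.08], TCP at [0.232, -0.687, 0.19] pointing down, gripper open.
Joint ranges: [-2.57, 2.57], [-0.35, 1.97], [-1.29, 1.29], [0.11, 2.56], [-1.05, 4.19], [0.11, 1.86], [-2.63, 2.63]. Speed limits (rad/s): [2.22, 2.22, 3.01, 3.01, 3.14, 3.14, 3.14].

## Interface

Orientations are given as a unit quaternion [x, y, z, w].
In Python, from station import bot, vision gives the robot as it stands.
- The arm moves only by the tool play_rows, never from a script. Its argument "steps" is one flat list of numbers, 5 for each row, row after row: the opening, from 0 (shut) to 1 (fully open), then the shift along the tool's x, y, z in cm, then the turn about the tool's z in degrees. A call has 1 to 20 rows; each row shifts and turns the commanded pose from where the row before left it, along the tool's axes as they then stand; what a row does not reach is not made up. A row lasts 1/12 s, in which the tool goes at most 41.7 mm and 7.16 degrees, less where a joint would pass 70% of its speed; a pose out of reach is approached as far as the arm can. A call with a gripper value outside its range is refused whole. The fingers move at their own pace and stop on an object; the grip force is fixed at half the most. Time passes only in rows, so rows that do not move let the fingers close. It gives the time, the measured TCP pose, the force, the opening and the grip force at its end, in the units of the state.
- bot.state(): the state, without advancing time (a new reading comes with each control period).
- vision.capture(name): name is "scene" or "side" or "wrist"; returns (picture, depth): 420x560x3 uint8, red, green, blue; 420x560 float32, m along the optical axis (not along the pixel's ray), 0 where there is no reading.
- vision.calibration(name): a dict with "vfov" (degrees; the focal length in pixels is half the picture's height over the tangent of half this angle, whatever the lens; pixels are square), "cx", "cy" (the principal point, pixels), "rvec" (rotation vector, rad) and "tvec" (3), from world to camera coordinates, as OpenCV has them; the wrist camera has in their place "mount" (4x4, takes a point from camera to tool coordinates, whose origin is the TCP and whose axes are the flange's). Camera axes: x right, y down, z forward; pixel columns grow to the right and rows downward; lengths in m; the calibration is good to about 2 mm. A picture is of the moment at which its call begins: read the wrist's pose just before it. calibration takes no time and is no camera call.
- bot.sign_off(): hands the job in; it is judged then, once.
Trained networks look in the newest picture that a camera, given by its name, has taken for a name from the list of things; names that differ only in an ending like _2 or _b are one class to them, and where a whole thing is asked for, a point or a joint stands for the part that bears it (a point fixed in the world has none). Each returns a list of dicts, best first, with "conf" (0 to 1); they miss things now and then, are a little off and sometimes report something else, mostly with a low value. They report only what shows in the picture. A call takes as long as a camera call.
- vision.boxes_of(camera, query): "xyz" ([x, y, z] in m, in world coordinates, good to about 4 mm: the middle of the surface that is visible of it).
- vision.regions_of(camera, query): "mask" (420x560 bool, what is visible of it).
- vision.place_of(camera, query): "xyz" ([x, y, z] in m, in world coordinates, good to about 4 mm: a listed point, or the origin of a listed thing).
The state is a dict: "clock": time; "joint_pos": joint angles; "qd": joint speeds; "joint_torque": joint torques, N m; "eef_pos": TCP position; "tool_rot": TCP orientation; "ft_force": force on the tool from outside, world axes, zero at the start; "moment": the same for the moment, N m; "opening": finger opening in m; "finger_force": force on a finger pad.
Only numpy, scipy, OpenCV 4.12 (cv2) and the standard library are available. Lean on these libraries where they do the work, as an engineer would, in place of code of your own. Each camera call takes 0.05 s, during which the arm holds its last target. There are 200 camera calls.

## Task

Clear the two tools off the workbench: lay the adjustable spanner flat in the rear bay of the open drawer and the screwdriver flat in its front bay (the one next to the drawer front), setting them down rather than dropping them. When both are in, push the drawer fully shut, and leave the spray can, the tub and the brush where they stand.

Things in the scene. Friction and masses are not known exactly. Their poses are not given: they have to be found in the camera images.
- cabinet: Grey steel two-drawer unit, fixed, 250 deep (x) x 270 wide (y) x 132 high; origin under its centre, front to its -x (roughly to the robot). The carcass and its top plate begin at own x = -110 and cover all behind. The lower drawer is fixed shut: front face at own x = -125, bar handle 35 before it at z 45.
- drawer (a joint): How far the upper drawer is pulled out (m): 0 fully shut, 0.20 the stop; it starts open 0.165 to 0.19. It slides along the cabinet's x (opens to -x) with about 2 N of friction and stays where it is left.
- front_bay (a point): Centre of the floor of the drawer's front bay (floor 86 above the bench); moves with the drawer, axes as the cabinet's. Bay 80 long in x (40 either side of this point), 228 wide in y. Above its floor the side and inner front walls rise 30 and the 15 thick grey drawer front 42.
- rear_bay (a point): On the floor (86 above the bench) of the rear bay, at mid width, 37 behind the divider; moves with the drawer, axes as the cabinet's. Divider: along y, 4 thick, 24 high. Bay: x -37 to 85, 228 wide, uncovered only from the divider to the carcass edge: (joint - 90 mm), 75 to 100 at the start. Side walls 30 high, top plate 46 above the floor, 10 thick.
- drawer_handle (a point): Centre of the upper drawer's steel bar handle (120 long in y, about 10 thick), 35 in front of the drawer front's face, 104 above the bench; moves with the drawer.
- spanner: Plain steel adjustable spanner lying flat, 180 long along its x, 14 thick; origin at mid length on the underside. Handle 20 wide and 12 thick from x = -90 to 37 (its underside 1 above the bench), head 46 wide from x = 37 with two jaws to x = 90. About 0.2 kg, balance point at x = 15. It lies on the bench with its handle roughly to the robot.
- screwdriver: Screwdriver lying on the bench, 190 long along its x; round black handle 26 thick from x = -95 to 0, thin steel blade to x = 95. Origin at mid length on the underside (the axis is 13 above). About 0.09 kg, balance point near x = -35. Handle roughly to the robot.
- spray_can: Bystander: upright aerosol can with a red cap, 58 across, 190 high, origin under its centre.
- tub: Bystander: open white plastic tub with bolts, 110 x 90 x 60 high, origin under its centre.
- brush: Bystander: flat paint brush with a wooden handle, 200 long along its x, 42 wide, 20 thick, origin at mid length on the underside.

How it is judged:
By the outcome, as a careful person would: the job done as asked, in the order asked, and still so for the second after the job is handed in, with the robot touching nothing.
It also fails if it takes over 64 s, if anything falls off the work surface, if the arm or the gripper's body presses on something with over 40 N, if the wrist force passes 120 N, or if a joint passes its speed limit or range.

## Working session

There is one attempt and no reset: what is moved stays moved. The work goes in short steps, Python scripts to look and compute and a tool call to move; the robot and the scene stay as the last step left them, time stands still between calls to the robot, and variables do not carry over. Pictures are saved under pics/ and viewed, at most 11 in all, crops included, and the job is handed in when it is done.

Besides the shell and the picture viewer there is one more tool, called as a command line: name --argument value ..., lists and objects as JSON in quotes. play_rows: Moves the arm, as the interface text tells. Its arguments: {"type":"object","properties":{"steps":{"type":"array","items":{"type":"number"}}},"required":["steps"]}

```bash
ls; mkdir -p pics
cat > h.py <<'E'
import numpy as np, cv2
from scipy.spatial.transform import Rotation as R
from station import bot, vision
def cloud(name):
    s=bot.state(); im,d=vision.capture(name); c=vision.calibration(name)
    f=im.shape[0]/2/np.tan(np.radians(c["vfov"])/2)
    v,u=np.mgrid[:im.shape[0],:im.shape[1]]
    P=np.stack([(u-c["cx"])/f*d,(v-c["cy"])/f*d,d],-1)
    if "mount" in c:
        m=np.array(c["mount"]); P=P@m[:3,:3].T+m[:3,3]
        P=P@R.from_quat(s["tool_rot"]).as_matrix().T+s["eef_pos"]
    else:
        r=cv2.Rodrigues(np.array(c["rvec"],float))[0]; P=(P-np.ravel(c["tvec"]))@r
    return im,d,P
def save(n,im): cv2.imwrite(f"pics/{n}.png",im[...,::-1])
def axis(P):
    """centre, long-axis yaw, extents of xy points"""
    (c,sz,a)=cv2.minAreaRect(P[:,:2].astype(np.float32)); b=cv2.boxPoints((c,sz,a))
    e=[b[1]-b[0],b[2]-b[1]]; e=max(e,key=np.linalg.norm)
    return np.round(c,4),np.degrees(np.arctan2(e[1],e[0])),np.round(sz,4)
E
python3 - <<'E'
from h import *
s=bot.state(); print({k:np.round(v,3) for k,v in s.items()})
M=[]
for cam in ("scene","side"):
    im,d,P=cloud(cam); save(cam,im)
    M.append(im)
    for q in ("cabinet","drawer","front_bay","rear_bay","drawer_handle","spanner","screwdriver","spray_can","tub","brush"):
        print(cam,q,[(np.round(r["xyz"],3),round(r["conf"],2)) for r in vision.place_of(cam,q)][:2] if q!="drawer" else "")
        if q in("spanner","screwdriver","brush","tub","spray_can"):
            for r in vision.regions_of(cam,q)[:1]:
                p=P[r["mask"]&(d>0)]; print("   ",r["conf"],axis(p),len(p),np.percentile(p[:,2],[5,95]).round(3))
E
```

```text
pics
{'clock': np.float64(0.0), 'joint_pos': array([ 1.168,  0.6  , -0.003,  1.6  ,  0.002,  0.943, -0.08 ]), 'qd': array([ 0.001, -0.   ,  0.   , -0.001,  0.001,  0.   ,  0.001]), 'joint_torque': array([-0.0000e+00, -7.6507e+01,  1.4970e+00, -2.5235e+01, -5.2000e-02,
        1.7000e-02,  0.0000e+00]), 'eef_pos': array([ 0.232, -0.686,  0.189]), 'tool_rot': array([ 0.987,  0.162, -0.   , -0.001]), 'ft_force': array([ 0.563,  0.832, -0.078]), 'moment': array([0.01 , 0.059, 0.003]), 'finger_force': np.float64(0.0), 'opening': np.float64(0.093)}
scene cabinet [(array([ 0.764,  0.156, -0.001]), 0.7)]
scene drawer 
scene front_bay [(array([0.527, 0.136, 0.083]), 0.71)]
scene rear_bay [(array([0.608, 0.145, 0.083]), 0.84)]
scene drawer_handle [(array([0.433, 0.127, 0.107]), 0.66)]
scene spanner [(array([ 0.446, -0.362, -0.001]), 0.77)]
    0.69 (array([ 0.4485, -0.3612]), np.float32(15.698198), array([0.181 , 0.0466])) 236 [-0.001  0.014]
scene screwdriver [(array([ 0.436, -0.23 ,  0.003]), 0.54)]
    0.73 (array([ 0.3822, -0.2138]), np.float32(3.8564634), array([0.12  , 0.0485])) 145 [0.0
[... 799 characters left out ...]
 0.051 ])) 1195 [0.003 0.018]
side screwdriver [(array([ 0.432, -0.23 ,  0.001]), 0.76), (array([ 0.733, -0.223, -0.001]), 0.42)]
    0.81 (array([ 0.4299, -0.2291]), np.float32(-12.410171), array([0.024 , 0.1848])) 503 [0.014 0.029]
side spray_can [(array([ 0.733, -0.222,  0.001]), 0.93)]
    0.78 (array([ 0.7311, -0.2255]), np.float32(16.272873), array([0.0545, 0.0543])) 1796 [0.017 0.193]
side tub [(array([ 0.686, -0.404, -0.002]), 0.76)]
    0.75 (array([ 0.6932, -0.3915]), np.float32(-84.29278), array([0.1243, 0.1325])) 3213 [0.004 0.062]
side brush [(array([0.493, 0.521, 0.006]), 0.58)]
    0.88 (array([0.4904, 0.5176]), np.float32(11.112984), array([0.1949, 0.0504])) 472 [0.008 0.024]
```

View pics/scene.png

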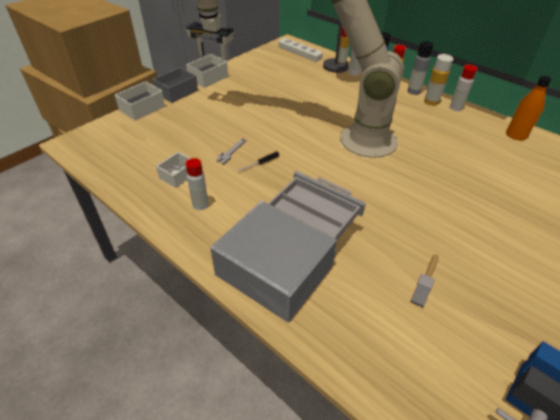

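View pics/side.png

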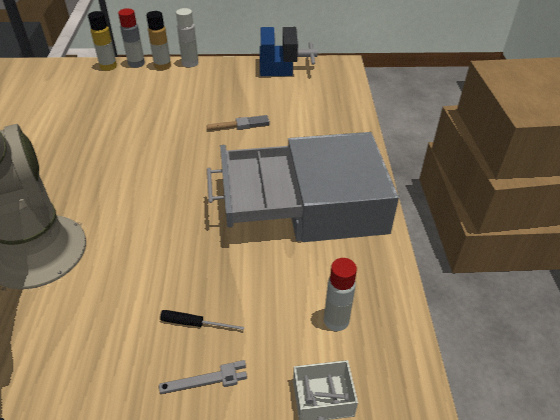

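Run:
```python
from h import *
# cabinet yaw: top plate (z~0.132) points; drawer front ridge z~0.128
for cam in ("scene","side"):
    im,d,P=cloud(cam)
    m=(d>0)&(abs(P[...,2]-.132)<.006)&(P[...,0]>.6)&(P[...,0]<.95)&(abs(P[...,1]-.15)<.22)
    print(cam,"top",axis(P[m]),m.sum(),np.median(P[m][:,2]))
    m=(d>0)&(abs(P[...,2]-.128)<.005)&(P[...,0]>.44)&(P[...,0]<.54)&(abs(P[...,1]-.15)<.22)
    print("front",axis(P[m]),m.sum(),np.median(P[m][:,2]))
    m=(d>0)&(abs(P[...,2]-.110)<.003)&(P[...,0]>.5)&(P[...,0]<.63)&(abs(P[...,1]-.15)<.09)
    print("divider",axis(P[m]),m.sum(),np.median(P[m],axis=0))
```

```text
scene top (array([0.7725, 0.1626]), np.float32(-84.18307), array([0.2374, 0.2721])) 6278 0.12965430939807154
front (array([0.4788, 0.1316]), np.float32(-83.90428), array([0.0183, 0.2631])) 248 0.1253341942757041
divider (array([0.5729, 0.1506]), np.float32(-84.27892), array([0.0079, 0.1758])) 54 [0.57239878 0.15874666 0.10840107]
side top (array([0.7712, 0.1598]), np.float32(-84.12604), array([0.2378, 0.278 ])) 6249 0.13390796571245975
front (array([0.4767, 0.1263]), np.float32(84.1587), array([0.2587, 0.0651])) 402 0.12965476557927197
divider (array([0.5696, 0.1511]), np.float32(-83.870255), array([0.0044, 0.1763])) 65 [0.5700225  0.13734736 0.11122771]
```

The scene view shows the spanner at about (232,150), the screwdriver at (262,160), the can at (197,185) and the tub at (175,170). The brush is at (427,280) and the open drawer at (318,205). The side view agrees: divider at (263,180), screwdriver at (200,322), spanner at (205,378). The cabinet's yaw is about 6° and the drawer is open about 0.17. I'll move above the spanner next.

play_rows --steps '[1,2.67,-1.97,0,0,1,2.67,-1.97,0,0,1,2.67,-1.97,0,0,1,2.67,-1.97,0,0,1,2.67,-1.97,0,0,1,2.67,-1.97,0,0,1,2.67,-1.97,0,0,1,2.67,-1.97,0,0,1,2.67,-1.97,0,0,1,2.67,-1.97,0,0,1,2.67,-1.97,0,0,1,2.67,-1.97,0,0,1,0,0,0,2.4,1,0,0,0,0,1,0,0,0,0]'

```text
clock: 2.85
eef_pos: [0.4598, -0.3606, 0.1904]
tool_rot: [0.99, 0.142, -0.0, 0.0]
ft_force: [-0.9, 0.0, -0.4]
opening: 0.093
finger_force: 0.0
```

```bash
cat >> h.py <<'E'
def go(x,y,z,yaw):
    s=bot.state(); r=R.from_quat(s["tool_rot"]).as_matrix(); p=np.array(s["eef_pos"])
    now=np.degrees(np.arctan2(r[1,0],r[0,0])); t=(now-yaw+180)%360-180
    d=np.array([x,y,z])-p; c=R.from_euler("z",t,degrees=True).as_matrix()
    print("t",round(s["clock"],2),"now",p.round(4),"yaw",round(now,1),"tilt",r[:,2].round(3),"open",round(s["opening"],4),"F",np.round(s["ft_force"],1),"q7",np.round(s["joint_pos"][6],2))
    print(" turn",round(t,1),"| shift cm before turn",(r.T@d*100).round(2),"| after turn",((r@c).T@d*100).round(2))
E
python3 - <<'E'
from h import *
im,d,P=cloud("wrist"); save("w1",im)
for q in ("spanner","screwdriver"):
    print(q,[(np.round(r["xyz"],4),round(r["conf"],2)) for r in vision.place_of("wrist",q)][:2])
    for r in vision.regions_of("wrist",q)[:1]:
        p=P[r["mask"]&(d>0)]; print("   ",r["conf"],axis(p),len(p),np.percentile(p[:,2],[5,95]).round(3))
        h=p[np.abs(p[:,2]-np.median(p[:,2]))<.02]; print("   ",cv2.fitLine(h[:,:2].astype(np.float32),cv2.DIST_HUBER,0,.01,.01).ravel())
go(.46,-.359,.06,16.2)
E
```

```text
spanner [(array([ 0.445 , -0.3595,  0.0013]), 0.59)]
    0.87 (array([ 0.447 , -0.3649]), np.float32(11.291703), array([0.1773, 0.0467])) 3314 [0.011 0.016]
    [ 0.97760946  0.21042751  0.4636507  -0.36019439]
screwdriver [(array([ 0.4345, -0.2265, -0.003 ]), 0.95)]
    0.75 (array([ 0.4261, -0.2265]), np.float32(-13.536312), array([0.0309, 0.205 ])) 2467 [0.012 0.026]
    [ 0.98056877 -0.19617559  0.40987617 -0.2253745 ]
t 3.1 now [ 0.4592 -0.3614  0.1903] yaw 16.2 tilt [-0. -0. -1.] open 0.0928 F [0.3 0.2 0.6] q7 -0.73
 turn -0.0 | shift cm before turn [ 0.15 -0.21 13.03] | after turn [ 0.15 -0.21 13.03]
```

View pics/w1.png

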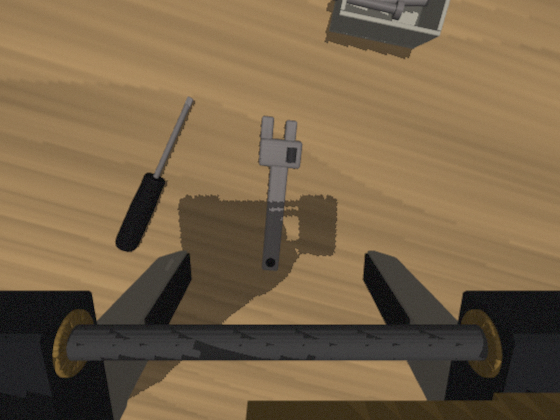

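The wrist view shows the spanner from its handle hole at (270,262) to its jaws at (280,125). It is tilted about 4.5° clockwise from the tool, so its yaw is about 11.7°. The screwdriver lies from (127,243) to (190,100). I'll turn, lower and grip.

play_rows --steps '[1,0.2,0,0,4.4,1,0,0,3.5,0,1,0,0,3.5,0,1,0,0,3.5,0,1,0,0,3.5,0,1,0,0,2.5,0,1,0,0,1.5,0,1,0,0,0.6,0,1,0,0,0,0,0,0,0,0,0,0,0,0,0,0,0,0,0,0,0,0,0,0,0,0,0,0,0,0,0,0,0,0,0,0,0,0,0,0,0]'

```text
clock: 4.43
eef_pos: [0.462, -0.3598, 0.0046]
tool_rot: [0.995, 0.103, 0.0, 0.0]
ft_force: [-0.0, 0.7, -0.1]
opening: 0.051
finger_force: 0.0
```

play_rows --steps '[0,0,0,0,0,0,0,0,0,0,0,0,0,0,0,0,0,0,0,0,0,0,0,0,0,0,0,0,0,0,0,0,0,0,0,0,0,0,0,0,0,0,0,-0.5,0,0,0,0,-1.5,0,0,0,0,-3,0,0,0,0,-3,0,0,0,0,-3,0,0,0,0,-3,0,0,0,0,-3,0,0,0,0,-1,0,0,0,0,0,0]'

```text
clock: 5.85
eef_pos: [0.463, -0.3607, 0.1874]
tool_rot: [0.995, 0.103, 0.002, 0.002]
ft_force: [1.0, -0.5, -0.5]
opening: 0.0008
finger_force: 0.0
```

Run:
```python
from h import *
im,d,P=cloud("wrist"); save("w2",im)
im,d,P=cloud("side")
for r in vision.regions_of("side","spanner")[:1]:
    p=P[r["mask"]&(d>0)]; print(axis(p),np.percentile(p[:,2],[5,50,95]).round(3))
# cabinet frame in world, targets
C=np.array([.764,.160]);a=np.radians(6);ex=np.array([np.cos(a),np.sin(a)]);ey=np.array([-ex[1],ex[0]])
print("rear mid",C-.151*ex,"grip",C-.151*ex+.015*ey)
go(*(C-.151*ex+.015*ey),.186,96)
```

```text
(array([ 0.4457, -0.362 ]), np.float32(9.380597), array([0.1781, 0.047 ])) [0.007 0.014 0.018]
rear mid [0.61382719 0.1442162 ] grip [0.61225927 0.15913403]
t 6.0 now [ 0.4611 -0.3593  0.1831] yaw 11.9 tilt [-0.002  0.001 -1.   ] open 0.0007 F [0.9 0.1 0.4] q7 -0.8
 turn -84.1 | shift cm before turn [ 25.45 -47.62  -0.26] | after turn [49.98 20.45 -0.26]
```

View pics/w2.png

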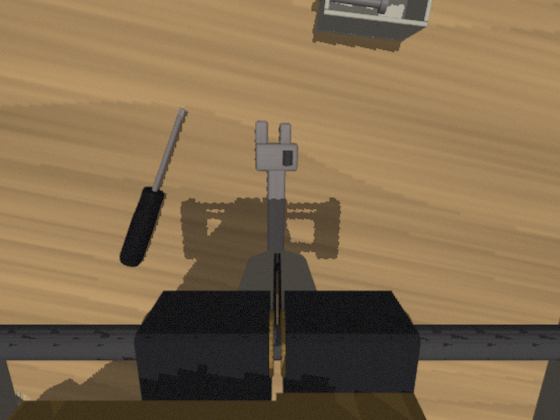

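The wrist view shows the fingers shut and empty, so the grasp missed. The spanner is still in place at (277,120–250), aligned with the tool. I'll reopen part-way, go lower and check the grip before lifting.

play_rows --steps '[0.5,0,0,0,0,0.5,0,0,0,0,0.5,0,0,0,0,0.5,0,0,3,0,0.5,0,0,3,0,0.5,0,0,3,0,0.5,0,0,3,0,0.5,0,0,3,0,0.5,0,0,1.7,0,0.5,0,0,0.8,0,0.5,0,0,0.4,0,0.5,0,0,0,0,0.5,0,0,0,0]'

```text
clock: 7.08
eef_pos: [0.4622, -0.3601, 0.006]
tool_rot: [0.995, 0.103, 0.0, 0.0]
ft_force: [0.1, 0.4, 0.3]
opening: 0.0462
finger_force: 0.0
```

play_rows --steps '[0.5,0,0,0.4,0,0.5,0,0,0.15,0,0.5,0,0,0,0,0,0,0,0,0,0,0,0,0,0,0,0,0,0,0,0,0,0,0,0,0,0,0,0,0,0,0,0,0,0,0,0,0,0,0,0,0,0,0,0,0,0,0,0,0]'

```text
clock: 8.08
eef_pos: [0.4618, -0.3598, -0.0002]
tool_rot: [0.995, 0.103, -0.0, -0.0]
ft_force: [-1.1, 0.9, 0.3]
opening: 0.0005
finger_force: 0.0
```

Run:
```python
from h import *
im,d,P=cloud("side"); 
save("s2",cv2.resize(im[280:420,100:290],(760,560),interpolation=cv2.INTER_CUBIC))
for r in vision.regions_of("side","spanner")[:1]:
    p=P[r["mask"]&(d>0)]; print(axis(p),np.percentile(p[:,2],[5,50,95]).round(3))
print(vision.place_of("side","spanner"))
c=vision.calibration("wrist"); print(c)
go(.4615,-.3605,.1,11.7)
```

```text
(array([ 0.4566, -0.3901]), np.float32(16.993969), array([0.1819, 0.1055])) [0.003 0.014 0.018]
[]
{'vfov': 63.73739553411523, 'cx': 276.85733544883817, 'cy': 212.8903087954066, 'mount': array([[-6.73481800e-04, -9.59081733e-01, -2.83128549e-01,
         7.90834577e-02],
       [ 9.99999342e-01, -9.08827980e-04,  6.99890412e-04,
         1.02154951e-03],
       [-9.28567257e-04, -2.83127892e-01,  9.59081714e-01,
        -1.94838421e-01],
       [ 0.00000000e+00,  0.00000000e+00,  0.00000000e+00,
         1.00000000e+00]])}
t 8.23 now [ 4.618e-01 -3.598e-01 -2.000e-04] yaw 11.9 tilt [-0.  0. -1.] open 0.0003 F [-0.3  0.3 -0.1] q7 -0.8
 turn 0.2 | shift cm before turn [ -0.05   0.06 -10.02] | after turn [ -0.05   0.06 -10.02]
```

View pics/s2.png

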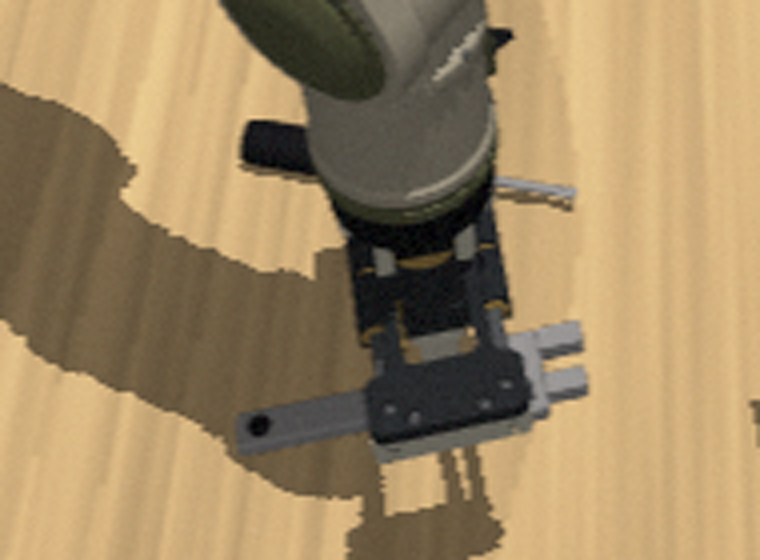

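The side crop shows the gripper over the spanner, but its body at (450,395) hides the fingers. I need the wrist view at this pose to understand why they shut without holding anything.

Run:
```python
from h import *
im,d,P=cloud("wrist"); save("w3",im)
for v in range(150,300,12): print(v,[tuple(P[v,u].round(3)) for u in (255,277,300)])
```

```text
150 [(np.float64(0.519), np.float64(-0.337), np.float64(0.014)), (np.float64(0.52), np.float64(-0.349), np.float64(-0.0)), (np.float64(0.524), np.float64(-0.36), np.float64(0.014))]
162 [(np.float64(0.513), np.float64(-0.338), np.float64(0.015)), (np.float64(0.513), np.float64(-0.35), np.float64(-0.0)), (np.float64(0.518), np.float64(-0.362), np.float64(0.015))]
174 [(np.float64(0.506), np.float64(-0.34), np.float64(0.015)), (np.float64(0.509), np.float64(-0.351), np.float64(0.014)), (np.float64(0.511), np.float64(-0.363), np.float64(0.015))]
186 [(np.float64(0.5), np.float64(-0.341), np.float64(0.014)), (np.float64(0.502), np.float64(-0.353), np.float64(0.014)), (np.float64(0.505), np.float64(-0.365), np.float64(0.017))]
198 [(np.float64(0.493), np.float64(-0.342), np.float64(0.015)), (np.float64(0.496), np.float64(-0.354), np.float64(0.015)), (np.float64(0.499), np.float64(-0.366), np.float64(0.019))]
210 [(np.float64(0.487), np.float64(-0.343), np.float64(0.015)), (np.float64(0.489), np.float64(-0.355), np.float64(0.016)), (np.float64(0.493), np.float64(-0.367), np.float64(0.018))
[... 576 characters left out ...]
float64(-0.348), np.float64(0.04)), (np.float64(0.47), np.float64(-0.359), np.float64(0.035)), (np.float64(0.474), np.float64(-0.37), np.float64(0.038))]
270 [(np.float64(0.47), np.float64(-0.349), np.float64(0.053)), (np.float64(0.47), np.float64(-0.359), np.float64(0.049)), (np.float64(0.473), np.float64(-0.369), np.float64(0.052))]
282 [(np.float64(0.47), np.float64(-0.35), np.float64(0.064)), (np.float64(0.464), np.float64(-0.36), np.float64(0.05)), (np.float64(0.473), np.float64(-0.369), np.float64(0.063))]
294 [(np.float64(0.496), np.float64(-0.348), np.float64(0.12)), (np.float64(0.459), np.float64(-0.362), np.float64(0.052)), (np.float64(0.498), np.float64(-0.359), np.float64(0.12))]
```

View pics/w3.png

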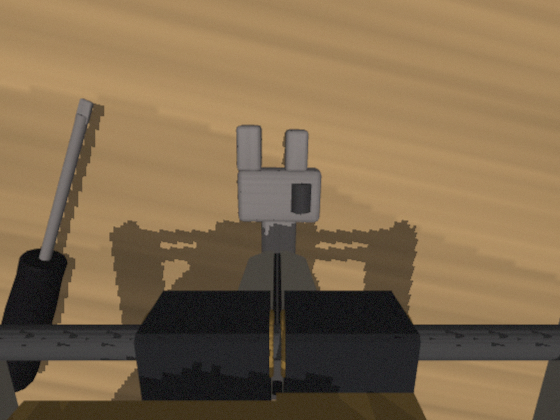

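The wrist view and its depth show the shut fingertips ending at (277,252), where z is about 0.03, although the reported TCP z is 0. The real tips are therefore about 27 mm short of the stated TCP, and both closings passed over the spanner. I'll open, go down about 23 mm more while watching the force, and close.

play_rows --steps '[0.5,0,0,0,0,0.5,0,0,0,0,0.5,0,0,0,0,0.5,0,0,0,0,0.5,0,0,0,0,0.5,0,0,0,0,0.5,0,0,0,0,0.5,0,0,0.6,0,0.5,0,0,0.6,0,0.5,0,0,0.5,0,0.5,0,0,0.3,0,0.5,0,0,0,0]'

```text
clock: 9.28
eef_pos: [0.4613, -0.3594, -0.0213]
tool_rot: [0.995, 0.103, -0.001, -0.001]
ft_force: [0.7, 0.5, -0.5]
opening: 0.0463
finger_force: 0.0
```

Run:
```python
from h import *
im,d,P=cloud("wrist")
go(.4615,-.3605,.1,11.7)
for u in (205,215,225,330,340,350): print(u,[(v,*P[v,u].round(3)) for v in range(236,300,8)])
```

```text
t 9.33 now [ 0.4615 -0.3596 -0.0209] yaw 11.9 tilt [-0.001  0.001 -1.   ] open 0.0467 F [0.5 0.2 0.3] q7 -0.8
 turn 0.2 | shift cm before turn [ -0.03   0.08 -12.09] | after turn [ -0.03   0.08 -12.09]
205 [(236, np.float64(0.468), np.float64(-0.319), np.float64(0.002)), (244, np.float64(0.463), np.float64(-0.32), np.float64(-0.0)), (252, np.float64(0.459), np.float64(-0.321), np.float64(0.001)), (260, np.float64(0.464), np.float64(-0.324), np.float64(0.02)), (268, np.float64(0.464), np.float64(-0.326), np.float64(0.029)), (276, np.float64(0.465), np.float64(-0.327), np.float64(0.038)), (284, np.float64(0.465), np.float64(-0.329), np.float64(0.044)), (292, np.float64(0.465), np.float64(-0.33), np.float64(0.051))]
215 [(236, np.float64(0.469), np.float64(-0.324), np.float64(0.0)), (244, np.float64(0.464), np.float64(-0.325), np.float64(-0.0)), (252, np.float64(0.46), np.float64(-0.326), np.float64(0.002)), (260, np.float64(0.465), np.float64(-0.329), np.float64(0.021)), (268, np.float64(0.465), np.float64(-0.33), np.float64(0.029)), (276, np.float64(0.465), np.float64(-0.332), np.floa
[... 1532 characters left out ...]
(0.477), np.float64(-0.386), np.float64(0.037)), (284, np.float64(0.476), np.float64(-0.385), np.float64(0.044)), (292, np.float64(0.476), np.float64(-0.384), np.float64(0.051))]
350 [(236, np.float64(0.484), np.float64(-0.397), np.float64(-0.0)), (244, np.float64(0.479), np.float64(-0.398), np.float64(-0.0)), (252, np.float64(0.475), np.float64(-0.399), np.float64(0.001)), (260, np.float64(0.479), np.float64(-0.394), np.float64(0.021)), (268, np.float64(0.478), np.float64(-0.392), np.float64(0.029)), (276, np.float64(0.478), np.float64(-0.39), np.float64(0.038)), (284, np.float64(0.477), np.float64(-0.389), np.float64(0.044)), (292, np.float64(0.477), np.float64(-0.388), np.float64(0.051))]
```

play_rows --steps '[0.5,0,0,0.3,0,0.5,0,0,0.15,0,0.5,0,0,0,0,0,0,0,0,0,0,0,0,0,0,0,0,0,0,0,0,0,0,0,0,0,0,0,0,0,0,0,0,0,0,0,0,0,0,0,0,0,0,0,0]'

```text
clock: 10.25
eef_pos: [0.4619, -0.3599, -0.0246]
tool_rot: [0.995, 0.103, 0.0, 0.0]
ft_force: [-0.0, 0.5, 1.2]
opening: 0.0196
finger_force: 30.0
```

The spanner is now gripped (opening 19.6 mm, 30 N). I'll lift it while turning to the drawer's heading.

play_rows --steps '[0,0,0,-1,0,0,0,0,-2,0,0,0,0,-2,-4,0,0,0,-2,-7,0,0,0,-2,-7,0,0,0,-2,-7,0,0,0,-2,-7,0,0,0,-2,-7,0,0,0,-2,-7,0,0,0,-2,-7,0,0,0,-1,-7,0,0,0,0,-7,0,0,0,0,-7,0,0,0,0,-7,0,0,0,0,-3,0,0,0,0,0,0,0,0,0,0]'

```text
clock: 11.67
eef_pos: [0.4613, -0.3598, 0.1755]
tool_rot: [0.671, 0.742, -0.0, -0.0]
ft_force: [-0.3, -0.1, -2.5]
opening: 0.0194
finger_force: 30.0
```

Run:
```python
from h import *
C=np.array([.764,.160]);a=np.radians(6);ex=np.array([np.cos(a),np.sin(a)]);ey=np.array([-ex[1],ex[0]])
go(*(C-.151*ex+.015*ey),.175,96)
```

```text
t 11.67 now [ 0.4613 -0.3598  0.1755] yaw 95.7 tilt [-0.001 -0.    -1.   ] open 0.0194 F [-0.3 -0.1 -2.5] q7 0.36
 turn -0.3 | shift cm before turn [5.013e+01 2.020e+01 4.000e-02] | after turn [5.003e+01 2.044e+01 4.000e-02]
```

play_rows --steps '[0,1.5,0.6,0,0,0,3,1.2,0,0,0,3.4,1.37,0,0,0,3.4,1.37,0,0,0,3.4,1.37,0,0,0,3.4,1.37,0,0,0,3.4,1.37,0,0,0,3.4,1.37,0,0,0,3.4,1.37,0,0,0,3.4,1.37,0,0,0,3.4,1.37,0,0,0,3.4,1.37,0,0,0,3.4,1.37,0,0,0,3.4,1.37,0,0,0,3,1.2,0,0,0,1.5,0.6,0,0,0,0,0,0,0,0,0,0,0,0]'

```text
clock: 13.17
eef_pos: [0.6098, 0.1566, 0.1751]
tool_rot: [0.67, 0.743, -0.0, -0.0]
ft_force: [-0.6, -1.4, -1.5]
opening: 0.0197
finger_force: 30.0
```

Run:
```python
from h import *
im,d,P=cloud("wrist"); save("w4",im)
C=np.array([.764,.160]);a=np.radians(6);ex=np.array([np.cos(a),np.sin(a)]);ey=np.array([-ex[1],ex[0]])
go(*(C-.151*ex+.015*ey),.175,96)
Q=(P[...,:2]-C); Q=np.stack([Q@ex,Q@ey,P[...,2]],-1)   # cabinet frame
for v in (60,100): # profile along cabinet x at head side rows
    row=Q[v]; print(v,[(u,*row[u].round(3)) for u in range(100,460,10)])
for q in ("rear_bay","front_bay"): print(q,[(np.round(r["xyz"],4),round(r["conf"],2)) for r in vision.place_of("wrist",q)][:2])
```

```text
t 13.22 now [0.6099 0.1551 0.175 ] yaw 95.8 tilt [-0.001 -0.001 -1.   ] open 0.0196 F [-0.2 -0.2 -1.1] q7 -0.55
 turn -0.2 | shift cm before turn [0.38 0.28 0.  ] | after turn [0.38 0.28 0.  ]
60 [(100, np.float64(-0.282), np.float64(0.128), np.float64(0.102)), (110, np.float64(-0.321), np.float64(0.142), np.float64(0.0)), (120, np.float64(-0.311), np.float64(0.142), np.float64(0.001)), (130, np.float64(-0.301), np.float64(0.142), np.float64(0.0)), (140, np.float64(-0.291), np.float64(0.142), np.float64(0.0)), (150, np.float64(-0.281), np.float64(0.142), np.float64(0.0)), (160, np.float64(-0.271), np.float64(0.142), np.float64(0.001)), (170, np.float64(-0.261), np.float64(0.142), np.float64(0.001)), (180, np.float64(-0.251), np.float64(0.142), np.float64(0.001)), (190, np.float64(-0.241), np.float64(0.142), np.float64(-0.0)), (200, np.float64(-0.231), np.float64(0.142), np.float64(0.0)), (210, np.float64(-0.221), np.float64(0.142), np.float64(-0.001)), (220, np.float64(-0.21), np.float64(0.142), np.float64(0.0)), (230, np.float64(-0.2), np.float64(0.142), np.float64(0.0)), (240, np.f
[... 3082 characters left out ...]
at64(-0.098), np.float64(0.099), np.float64(0.132)), (370, np.float64(-0.091), np.float64(0.099), np.float64(0.132)), (380, np.float64(-0.084), np.float64(0.099), np.float64(0.132)), (390, np.float64(-0.077), np.float64(0.099), np.float64(0.132)), (400, np.float64(-0.071), np.float64(0.099), np.float64(0.132)), (410, np.float64(-0.065), np.float64(0.099), np.float64(0.134)), (420, np.float64(-0.057), np.float64(0.099), np.float64(0.131)), (430, np.float64(-0.051), np.float64(0.099), np.float64(0.132)), (440, np.float64(-0.045), np.float64(0.099), np.float64(0.133)), (450, np.float64(-0.038), np.float64(0.099), np.float64(0.133))]
rear_bay []
front_bay [(array([0.5328, 0.136 , 0.0901]), 0.9)]
```

View pics/w4.png

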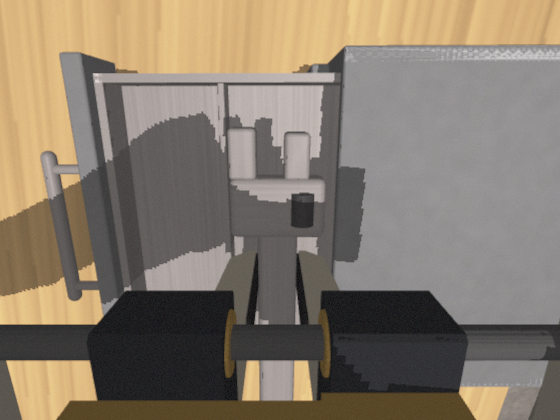

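The wrist view shows the spanner centred over the rear bay, between the divider at (222,100–230) and the carcass edge at x≈335. The cabinet frame checks out: divider at −0.195, carcass edge at −0.110, floor at 0.086. I'll correct a few mm and lower.

play_rows --steps '[0,0.35,0.25,0,-0.2,0,0,0,1.5,0,0,0,0,2,0,0,0,0,2,0,0,0,0,2,0,0,0,0,1.5,0,0,0,0,0.8,0,0,0,0,0.5,0,0,0,0,0.5,0,0,0,0,0.3,0,0,0,0,0,0,0,0,0,0,0]'

```text
clock: 14.32
eef_pos: [0.6127, 0.1599, 0.0648]
tool_rot: [0.669, 0.744, 0.0, 0.0]
ft_force: [0.4, -0.1, -1.8]
opening: 0.0193
finger_force: 30.0
```

Run:
```python
from h import *
C=np.array([.764,.160]);a=np.radians(6);ex=np.array([np.cos(a),np.sin(a)]);ey=np.array([-ex[1],ex[0]])
go(*(C-.151*ex+.015*ey),.0622,96)
```

```text
t 14.32 now [0.6127 0.1599 0.0648] yaw 96.1 tilt [ 0.001  0.    -1.   ] open 0.0193 F [ 0.4 -0.1 -1.8] q7 -0.63
 turn 0.1 | shift cm before turn [-0.07 -0.05  0.26] | after turn [-0.07 -0.05  0.26]
```

play_rows --steps '[0,0,0,0.15,0,0,0,0,0.1,0,0,0,0,0.05,0,0,0,0,0,0]'

```text
clock: 14.65
eef_pos: [0.6125, 0.1599, 0.0615]
tool_rot: [0.669, 0.744, 0.0, 0.0]
ft_force: [0.2, 0.2, -0.9]
opening: 0.0197
finger_force: 30.0
```

play_rows --steps '[0,0,0,0.1,0,0,0,0,0,0,0.3,0,0,0,0,0.3,0,0,0,0,0.33,0,0,0,0,0.33,0,0,0,0,0.33,0,0,-1,0,0.33,0,0,-2,0,0.33,0,0,-3,0,0.33,0,0,-3,0,0.33,0,0,-3,0,0.5,0,0,0,0]'

```text
clock: 15.65
eef_pos: [0.615, 0.1613, 0.1868]
tool_rot: [0.669, 0.744, 0.004, 0.002]
ft_force: [0.3, 0.6, 0.0]
opening: 0.0342
finger_force: 0.0
```

```bash
cat >> h.py <<'E'
C=np.array([.764,.160]);a=np.radians(6);ex=np.array([np.cos(a),np.sin(a)]);ey=np.array([-ex[1],ex[0]])
def cab(P): Q=P[...,:2]-C; return np.stack([Q@ex,Q@ey,P[...,2]],-1)
E
python3 - <<'E'
from h import *
im,d,P=cloud("wrist"); Q=cab(P)
for r in vision.regions_of("wrist","spanner")[:1]:
    p=Q[r["mask"]&(d>0)]; print("spanner in cabinet",r["conf"],axis(p),np.percentile(p[:,2],[5,50,95]).round(3))
# screwdriver: line of wrist earlier: through (.4099,-.2254) dir (.9806,-.1962)
for cam in ("side","scene"):
    im,d,P=cloud(cam)
    print(cam,[np.round(r["xyz"],4) for r in vision.place_of(cam,"screwdriver")][:1])
    for r in vision.regions_of(cam,"screwdriver")[:1]:
        p=P[r["mask"]&(d>0)]; print(axis(p),len(p),cv2.fitLine(p[:,:2].astype(np.float32),cv2.DIST_HUBER,0,.01,.01).ravel())
    m=(d>0)&(abs(P[...,2]-.109)<.005)&(abs(cab(P)[...,0]+.194)<.015)&(abs(cab(P)[...,1])<.1); print("divider",cab(P)[m].mean(0).round(4))
go(.398,-.223,.175,-11.3)
E
```

```text
spanner in cabinet 0.61 (array([-0.1479, -0.0019]), np.float32(-87.5132), array([0.0459, 0.1797])) [0.098 0.1   0.102]
side [array([ 0.4353, -0.2293, -0.0022])]
(array([ 0.4339, -0.2225]), np.float32(-9.73542), array([0.0353, 0.1878])) 607 [ 0.9859107  -0.16727251  0.40860128 -0.22476101]
divider [-0.1938 -0.0024  0.1111]
scene [array([ 0.4352, -0.2285,  0.0035])]
(array([ 0.3927, -0.2233]), np.float32(-8.108724), array([0.0504, 0.1001])) 154 [ 0.9718067  -0.23577897  0.3889408  -0.20836036]
divider [-0.1908  0.0034  0.1069]
t 16.05 now [0.6118 0.1597 0.1792] yaw 96.1 tilt [-0.002 -0.    -1.   ] open 0.0467 F [ 0.1 -0.3 -0.5] q7 -0.55
 turn 107.4 | shift cm before turn [-35.79 -25.31   0.48] | after turn [-13.47  41.71   0.48]
```

The spanner lies flat in the rear bay (top at 0.100, near the bay's centre). On to the screwdriver.

play_rows --steps '[0.5,-1.4,-1,0,0,0.5,-2.86,-2.02,0,0,0.5,-2.86,-2.02,0,0,0.5,-2.86,-2.02,0,0,0.5,-2.86,-2.02,0,0,0.5,-2.86,-2.02,0,0,0.5,-2.86,-2.02,0,0,0.5,-2.86,-2.02,0,0,0.5,-2.86,-2.02,0,0,0.5,-2.86,-2.02,0,0,0.5,-2.86,-2.02,0,0,0.5,-2.86,-2.02,0,0,0.5,-2.86,-2.02,0,0]'

```text
clock: 17.13
eef_pos: [0.3979, -0.2232, 0.1799]
tool_rot: [0.669, 0.744, -0.0, -0.0]
ft_force: [1.4, -0.8, -0.9]
opening: 0.0465
finger_force: 0.0
```

play_rows --steps '[0.5,0,0,0,6,0.5,0,0,0,7,0.5,0,0,0,7,0.5,0,0,0,7,0.5,0,0,0,7,0.5,0,0,0,7,0.5,0,0,0,7,0.5,0,0,0,7,0.5,0,0,0,7,0.5,0,0,0,7,0.5,0,0,0,7,0.5,0,0,0,7,0.5,0,0,0,7,0.5,0,0,0,7,0.5,0,0,0,7,0.5,0,0,0,3.4,0.5,0,0,0,0,0.5,0,0,0,0]'

```text
clock: 18.63
eef_pos: [0.3991, -0.2218, 0.18]
tool_rot: [0.995, -0.097, -0.0, -0.0]
ft_force: [0.2, 1.0, 0.6]
opening: 0.0466
finger_force: 0.0
```

Run:
```python
from h import *
im,d,P=cloud("wrist"); save("w5",im)
print([np.round(r["xyz"],4) for r in vision.place_of("wrist","screwdriver")][:1])
for r in vision.regions_of("wrist","screwdriver")[:1]:
    p=P[r["mask"]&(d>0)&(P[...,2]<.035)&(P[...,2]>.005)]; print(r["conf"],axis(p),len(p),cv2.fitLine(p[:,:2].astype(np.float32),cv2.DIST_HUBER,0,.01,.01).ravel(), p.min(0),p.max(0))
go(.397,-.2215,.05,-11.3)
```

```text
[array([ 0.4376, -0.2267, -0.0018])]
0.87 (array([ 0.4331, -0.2286]), np.float32(-11.713638), array([0.0255, 0.1877])) 2441 [ 0.9782727  -0.20732248  0.4095174  -0.22379123] [ 0.34045497 -0.25005252  0.00684909] [ 0.52505596 -0.19899221  0.02828172]
t 18.78 now [ 0.3991 -0.2219  0.1802] yaw -11.2 tilt [-0.  0. -1.] open 0.0466 F [0.1 0.1 0.2] q7 -1.39
 turn 0.1 | shift cm before turn [-0.21 -0.   13.02] | after turn [-0.21 -0.   13.02]
```

View pics/w5.png

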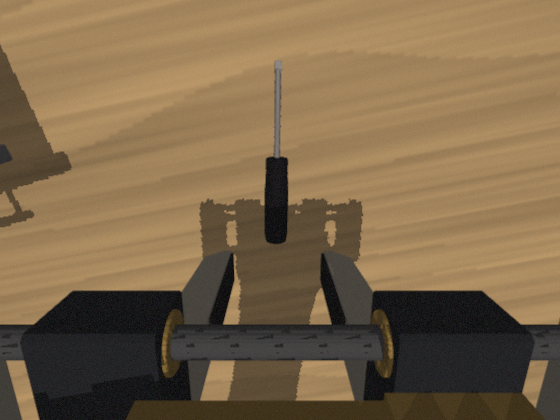

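The wrist view shows the screwdriver centred and aligned under the gripper, handle at (277,160–240). I'll lower and grip.

play_rows --steps '[0.5,0,0,2,0,0.5,0,0,3.5,0,0.5,0,0,3.5,0,0.5,0,0,3.5,0,0.5,0,0,3,0,0.5,0,0,2,0,0.5,0,0,1.5,0,0.5,0,0,0.8,0,0.5,0,0,0.5,0,0.5,0,0,0,0,0,0,0,0,0,0,0,0,0,0,0,0,0,0,0,0,0,0,0,0,0,0,0,0,0,0,0,0,0,0,0,0,0,0,0]'

```text
clock: 20.2
eef_pos: [0.4, -0.2224, -0.0216]
tool_rot: [0.995, -0.099, 0.0, -0.0]
ft_force: [0.1, -0.6, 6.2]
opening: 0.024
finger_force: 29.9
```

play_rows --steps '[0,0,0,-1,0,0,0,0,-2,0,0,0,0,-3,-5,0,0,0,-3,-7,0,0,0,-3,-7,0,0,0,-3,-7,0,0,0,-3,-7,0,0,0,-2,-7,0,0,0,0,-7,0,0,0,0,-7,0,0,0,0,-7,0,0,0,0,-7,0,0,0,0,-7,0,0,0,0,-7,0,0,0,0,-7,0,0,0,0,-7,0,0,0,0,-7,0,0,0,0,-4.3,0,0,0,0,0]'

```text
clock: 21.78
eef_pos: [0.3992, -0.2224, 0.1777]
tool_rot: [0.668, 0.744, -0.0, -0.001]
ft_force: [0.5, 0.2, -0.7]
opening: 0.0243
finger_force: 29.9
```

Run:
```python
from h import *
im,d,P=cloud("wrist"); save("w6",im)
for r in vision.regions_of("wrist","screwdriver")[:1]:
    p=P[r["mask"]&(d>0)]; print(r["conf"],axis(p),np.percentile(p[:,2],[2,50,98]).round(3), [(v,P[v,277].round(3)) for v in range(80,230,15)])
go(*(C-.236*ex-.035*ey),.177,96)
```

```text
0.59 (array([ 0.3933, -0.1945]), np.float32(-77.386696), array([0.0393, 0.1866])) [0.213 0.221 0.226] [(80, array([ 0.39 , -0.131,  0.215])), (95, array([ 0.391, -0.137,  0.216])), (110, array([ 0.391, -0.144,  0.216])), (125, array([ 0.392, -0.15 ,  0.215])), (140, array([ 0.393, -0.157,  0.214])), (155, array([ 0.393, -0.164,  0.215])), (170, array([ 0.394, -0.17 ,  0.216])), (185, array([ 0.395, -0.178,  0.215])), (200, array([ 0.396, -0.185,  0.215])), (215, array([ 0.396, -0.191,  0.221]))]
t 21.88 now [ 0.3994 -0.2224  0.1778] yaw 95.8 tilt [-0.001  0.001 -1.   ] open 0.0241 F [-0.3  0.5 -0.8] q7 0.11
 turn -0.2 | shift cm before turn [30.78 16.54  0.09] | after turn [30.72 16.66  0.09]
```

The screwdriver is held level. I'll move it over the front bay.

play_rows --steps '[0,1.4,0.75,0,0,0,2.8,1.5,0,0,0,2.8,1.5,0,0,0,2.8,1.5,0,0,0,2.8,1.5,0,0,0,2.8,1.5,0,0,0,2.8,1.5,0,0,0,2.8,1.5,0,0,0,2.8,1.5,0,0,0,2.8,1.5,0,0,0,2.8,1.5,0,0,0,1.4,0.8,0,0,0,0,0,0,0,0,0,0,0,0]'

```text
clock: 23.05
eef_pos: [0.5321, 0.102, 0.1777]
tool_rot: [0.669, 0.743, -0.0, -0.001]
ft_force: [0.1, -0.3, -0.2]
opening: 0.0239
finger_force: 29.9
```

Run:
```python
from h import *
im,d,P=cloud("wrist"); save("w7",im); Q=cab(P)
m=(d>0)&(abs(Q[...,2]-.110)<.003)&(abs(Q[...,0]+.194)<.015)&(abs(Q[...,1])<.1); print("divider",Q[m].mean(0).round(4))
m=(d>0)&(abs(Q[...,2]-.086)<.003)&(Q[...,0]<-.2)&(Q[...,0]>-.3)&(abs(Q[...,1])<.1); print("front floor x",np.percentile(Q[m][:,0],[1,99]).round(4))
for r in vision.regions_of("wrist","screwdriver")[:1]:
    p=Q[r["mask"]&(d>0)]; print(r["conf"],axis(p),p[:,1].min(),p[:,1].max())
go(*(C-.236*ex-.035*ey),.067,96)
```

```text
divider [-0.1939  0.0217  0.1102]
front floor x [-0.2754 -0.2006]
t 23.15 now [0.5317 0.1    0.1777] yaw 95.9 tilt [-0.002 -0.001 -1.   ] open 0.0243 F [-0.1 -0.2 -1.5] q7 -0.59
 turn -0.1 | shift cm before turn [ 0.04  0.15 11.07] | after turn [ 0.04  0.15 11.07]
```

View pics/w7.png

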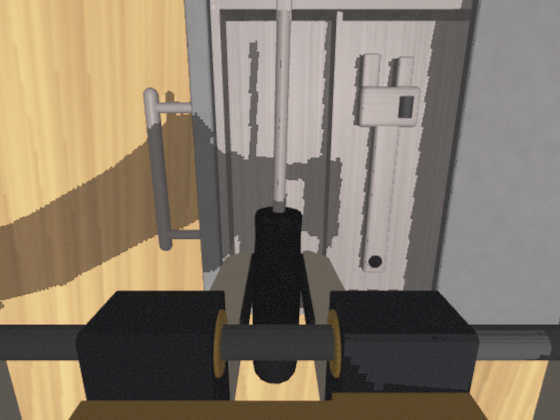

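The wrist view shows the spanner flat in the rear bay at (385,60–265). The screwdriver is above the middle of the front bay, which runs from x≈222 to 333. I'll lower it.

play_rows --steps '[0,0,0.12,1.5,0,0,0,0,2,0,0,0,0,2,0,0,0,0,2,0,0,0,0,1.5,0,0,0,0,0.8,0,0,0,0,0.6,0,0,0,0,0.4,0,0,0,0,0.2,0,0,0,0,0,0,0,0,0,0,0]'

```text
clock: 24.07
eef_pos: [0.5337, 0.1013, 0.0685]
tool_rot: [0.669, 0.743, 0.0, -0.0]
ft_force: [-0.3, 0.1, -0.5]
opening: 0.0242
finger_force: 29.9
```

play_rows --steps '[0,0,0,0.1,0,0,0,0,0.1,0,0,0,0,0,0]'

```text
clock: 24.32
eef_pos: [0.5335, 0.1014, 0.0661]
tool_rot: [0.669, 0.743, -0.0, -0.0]
ft_force: [0.6, -0.1, -1.5]
opening: 0.0245
finger_force: 29.9
```

play_rows --steps '[0,0,0,0.1,0,0,0,0,0.1,0,0,0,0,0,0]'

```text
clock: 24.57
eef_pos: [0.5337, 0.1015, 0.0644]
tool_rot: [0.669, 0.743, 0.0, -0.0]
ft_force: [-0.5, -0.8, 5.3]
opening: 0.0246
finger_force: 29.9
```

It has touched the floor (5 N). Release and rise.

play_rows --steps '[0.36,0,0,0,0,0.36,0,0,0,0,0.36,0,0,0,0,0.36,0,0,0,0,0.36,0,0,-0.5,0,0.36,0,0,-1,0,0.36,0,0,-2,0,0.36,0,0,-3,0,0.36,0,0,-3,0,0.2,0,0,-3,0,0,0,0,-1,0,0,0,0,0,0]'

```text
clock: 25.57
eef_pos: [0.5349, 0.1017, 0.2021]
tool_rot: [0.669, 0.743, 0.002, 0.001]
ft_force: [0.6, 0.4, -0.4]
opening: 0.0178
finger_force: 0.0
```

Run:
```python
from h import *
im,d,P=cloud("wrist"); Q=cab(P)
for q in ("spanner","screwdriver"):
  for r in vision.regions_of("wrist",q)[:1]:
    p=Q[r["mask"]&(d>0)]; print(q,r["conf"],axis(p),np.percentile(p[:,2],[2,50,98]).round(3))
im,d,P=cloud("side"); save("s3",cv2.resize(im[120:260,180:420],(800,467)));Q=cab(P)
for r in vision.regions_of("side","screwdriver")[:1]:
    p=Q[r["mask"]&(d>0)]; print(r["conf"],axis(p),np.percentile(p[:,2],[2,50,98]).round(3))
go(*(C-.35*ex),.11,96)
```

```text
spanner 0.87 (array([-0.1507, -0.0015]), np.float32(89.69944), array([0.1779, 0.0457])) [0.092 0.099 0.103]
screwdriver 0.88 (array([-0.2338, -0.0022]), np.float32(87.58196), array([0.1891, 0.0255])) [0.099 0.109 0.113]
0.71 (array([-0.2334, -0.003 ]), np.float32(87.40474), array([0.1929, 0.0262])) [0.099 0.11  0.116]
t 25.82 now [0.5327 0.1009 0.1975] yaw 96.0 tilt [-0.003  0.    -1.   ] open 0.0012 F [-0.2  0.4 -0.3] q7 -0.57
 turn -0.0 | shift cm before turn [  3.45 -11.35   8.8 ] | after turn [  3.46 -11.35   8.8 ]
```

View pics/s3.png

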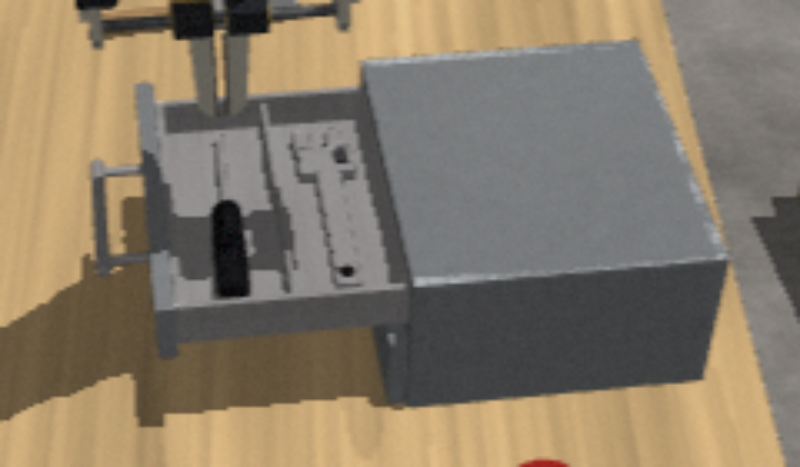

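The side crop shows the screwdriver lying in the front bay at (230,140–295) and the spanner in the rear bay at (330,130–280), both flat. I'll turn the shut fingers square to the drawer and bring them in front of the drawer front, above the bar.

play_rows --steps '[0,0,0,0,6,0,0,0,0,7,0,0,0,0,7,0,0,0,0,7,0,0,0,0,7,0,0,0,0,7,0,0,0,0,7,0,0,0,0,7,0,0,0,0,7,0,0,0,0,7,0,0,0,0,7,0,0,0,0,7,0,0,0,0,7,0,-2,-0.7,0,0,0,-2.3,-0.9,0,0,0,-2.3,-0.9,0,0,0,-2.3,-0.9,0,0,0,0,0,0,0,0,0,0,0,0]'

```text
clock: 27.4
eef_pos: [0.4403, 0.126, 0.1984]
tool_rot: [0.999, 0.053, -0.001, 0.0]
ft_force: [-0.3, -0.1, 0.6]
opening: 0.0009
finger_force: 0.0
```

Run:
```python
from h import *
im,d,P=cloud("wrist"); Q=cab(P)
m=(d>0)&(abs(Q[...,2]-.128)<.004)&(Q[...,0]<-.26)&(Q[...,0]>-.32); print("front top",np.percentile(Q[m],[2,98],axis=0).round(4))
# shut finger tip: lowest finger points near the tool axis
s=bot.state(); t=cab(np.array(s["eef_pos"])); print("tcp cab",t.round(4))
m=(d>0)&(np.hypot(Q[...,0]-t[0],Q[...,1]-t[1])<.03)&(Q[...,2]>.16); print("tip z-eef",(np.percentile(Q[m][:,2],[0.5,2,5])-t[2]).round(4),"x front",np.percentile(Q[m&(Q[...,2]<t[2]+.05)][:,0],[50,98])-t[0])
go(*(C-.32*ex),.087,6)
```

```text
front top [[-0.2951 -0.1281  0.1262]
 [-0.281   0.1236  0.1297]]
tcp cab [-3.243e-01 -2.000e-04  1.985e-01]
tip z-eef [0.0315 0.0372 0.0449] x front [0.00853755 0.00912325]
t 27.45 now [0.4415 0.1259 0.1985] yaw 6.0 tilt [-0.002  0.    -1.   ] open 0.0007 F [0.4 0.4 0. ] q7 -2.0
 turn 0.0 | shift cm before turn [ 0.45 -0.02 11.15] | after turn [ 0.45 -0.02 11.15]
```

play_rows --steps '[0,0.8,0,0,0,0,0,0,2,0,0,0,0,3,0,0,0,0,3,0,0,0,0,2,0,0,0,0,0.8,0,0,0,0,0.4,0,0,0,0,0,0,0,0.4,0,0,0,0,0.4,0,0,0,0,0.4,0,0,0,0,0.4,0,0,0,0,0.4,0,0,0]'

```text
clock: 28.53
eef_pos: [0.4697, 0.1288, 0.0876]
tool_rot: [0.999, 0.052, -0.0, -0.0]
ft_force: [-2.2, -0.1, 1.1]
opening: 0.0003
finger_force: 1.1
```

```bash
cat > f.py <<'E'
from h import *
im,d,P=cloud("wrist"); Q=cab(P); s=bot.state(); t=cab(np.array(s["eef_pos"]))
m=(d>0)&(abs(Q[...,2]-.128)<.004)&(Q[...,0]<t[0]+.04)&(Q[...,0]>t[0]-.01)&(abs(Q[...,1])>.03); print("front top",np.percentile(Q[m],[2,98],axis=0).round(4),m.sum())
print("tcp",t.round(4)," ",np.round(s["ft_force"],1),round(s["clock"],2))
E
python3 f.py
```

```text
front top [[-0.2853 -0.1289  0.1249]
 [-0.2712  0.1246  0.1296]] 12268
tcp [-2.949e-01 -1.000e-04  8.750e-02]   [0.5 0.1 0.3] 28.58
```

The drawer is moving: its face is at −0.285, with 160 mm to go. I'll push on, slowing at the end.

play_rows --steps '[0,0.5,0,0,0,0,0.8,0,0,0,0,1,0,0,0,0,1,0,0,0,0,1,0,0,0,0,1,0,0,0,0,1,0,0,0,0,1,0,0,0,0,1,0,0,0,0,1,0,0,0,0,1,0,0,0,0,1,0,0,0,0,1,0,0,0,0,0.8,0,0,0,0,0.6,0,0,0,0,0.4,0,0,0]'

```text
clock: 29.92
eef_pos: [0.6104, 0.1436, 0.0868]
tool_rot: [0.999, 0.052, -0.0, -0.0]
ft_force: [-2.1, -0.6, 2.9]
opening: 0.0005
finger_force: 1.2
```

```bash
python3 f.py
```

```text
front top [[-0.1438 -0.1289  0.1249]
 [-0.1297  0.1246  0.1296]] 12322
tcp [-0.1539 -0.0003  0.0868]   [1.4 0.3 0.1] 29.97
```

Another 19 mm to go.

play_rows --steps '[0,0.4,0,0,0,0,0.4,0,0,0,0,0.4,0,0,0,0,0.3,0,0,0,0,0.2,0,0,0,0,0,0,0,0]'

```text
clock: 30.47
eef_pos: [0.627, 0.1454, 0.0868]
tool_rot: [0.999, 0.052, -0.0, -0.0]
ft_force: [0.3, 0.4, -0.1]
opening: 0.0005
finger_force: 0.0
```

play_rows --steps '[0,0.1,0,0,0,0,0,0,0,0]'

```text
clock: 30.63
eef_pos: [0.6275, 0.1454, 0.0869]
tool_rot: [0.999, 0.052, -0.0, -0.0]
ft_force: [-0.5, -0.0, -0.5]
opening: 0.0003
finger_force: 0.4
```

```bash
python3 f.py
```

```text
front top [[-0.1265 -0.1287  0.1251]
 [-0.0986  0.1244  0.1319]] 15166
tcp [-0.1373 -0.0002  0.0869]   [ 0.   0.1 -1.2] 30.68
```

Nearly shut. I'll nudge it until the force rises.

play_rows --steps '[0,0.1,0,0,0,0,0.05,0,0,0,0,0,0,0,0]'

```text
clock: 30.93
eef_pos: [0.6289, 0.1455, 0.0869]
tool_rot: [0.999, 0.052, -0.0, -0.0]
ft_force: [-1.9, 0.1, 1.0]
opening: 0.0006
finger_force: 0.8
```

play_rows --steps '[0,0.1,0,0,0,0,0,0,0,0]'

```text
clock: 31.1
eef_pos: [0.63, 0.1456, 0.0869]
tool_rot: [0.999, 0.052, -0.0, -0.0]
ft_force: [-1.8, 0.7, 0.7]
opening: 0.0004
finger_force: 0.9
```

play_rows --steps '[0,0.1,0,0,0,0,0,0,0,0]'

```text
clock: 31.27
eef_pos: [0.63, 0.1456, 0.0869]
tool_rot: [0.999, 0.052, -0.001, -0.0]
ft_force: [-5.3, 0.4, 3.7]
opening: 0.0003
finger_force: 2.5
```

play_rows --steps '[0,0.1,0,0,0,0,0,0,0,0]'

```text
clock: 31.43
eef_pos: [0.63, 0.1456, 0.0869]
tool_rot: [0.999, 0.052, -0.002, 0.0]
ft_force: [-8.4, -0.2, 6.9]
opening: 0.0
finger_force: 4.1
```

Position is holding while the force rises, so the drawer is at its stop. Back off, raise and check.

play_rows --steps '[0,-0.5,0,0,0,0,-1,0,0,0,0,0,0,-2,0,0,0,0,-3,0,0,0,0,-3,0,0,0,0,-2,0,0,0,0,0,0]'

```text
clock: 32.02
eef_pos: [0.6192, 0.1449, 0.1916]
tool_rot: [0.999, 0.052, 0.003, -0.001]
ft_force: [0.6, 0.6, -0.5]
opening: 0.0006
finger_force: 0.0
```

Run:
```python
from h import *
im,d,P=cloud("wrist"); Q=cab(P)
m=(d>0)&(abs(Q[...,2]-.128)<.002)&(Q[...,0]<-.105)&(Q[...,0]>-.2)&(abs(Q[...,1])>.03); print("front top",np.percentile(Q[m],[2,98],axis=0).round(4))
for q in ("spray_can","tub","brush"): print(q,[(np.round(r["xyz"],3)) for r in vision.place_of("side",q)][:1])
im,d,P=cloud("side"); save("s4",im)
for q in ("spray_can","tub","brush","drawer_handle"): print(q,[(np.round(r["xyz"],3)) for r in vision.place_of("side",q)][:1])
print(np.round(bot.state()["ft_force"],1))
```

```text
front top [[-0.1245 -0.1294  0.1268]
 [-0.1109  0.125   0.1296]]
spray_can [array([ 0.733, -0.221,  0.   ])]
tub [array([ 0.687, -0.405,  0.   ])]
brush [array([0.492, 0.52 , 0.004])]
spray_can [array([ 0.732, -0.22 , -0.003])]
tub [array([ 0.685, -0.405, -0.002])]
brush [array([0.492, 0.52 , 0.006])]
drawer_handle [array([0.605, 0.143, 0.109])]
[-0.1  0.3  0.1]
```

View pics/s4.png

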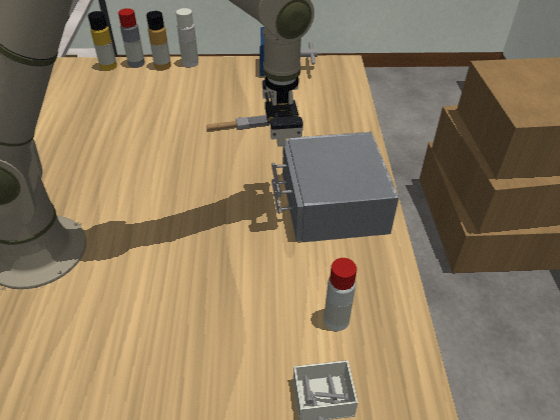

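The side view shows the drawer shut flush at (285,185) and both tools off the bench. The can (340,295), tub (325,390) and brush (240,123) stand where they were, and the arm is clear.

```bash
python3 -c "
from station import bot
print(bot.sign_off())"
```

```text
the job is handed in; nothing more can be done
None
```

The job is handed in at about 32 s of the 64 s: the spanner lies flat in the rear bay, the screwdriver flat in the front bay, the drawer is pushed to its stop, and the can, tub and brush have not moved.

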